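# Find the 12 mm LED plate by feel and seat it in the test dock

### The job

One of the three look-alike LED plates in the black rack is 12 mm thick: pinch them to find out which. Press that one gently down into the slot of the test dock until it is fully home on the two floor pins, slide it gently along the slot until the end contact is fully pushed in against its stop, and let go. Leave the spool, the jar and the screwdriver where they are.

Things in the scene. Friction and masses are not known exactly. Their poses are not given: they have to be found in the camera images.
- rack: Black plastic rack, fixed, 104 x 214 x 22 mm; origin under its middle, z up. Three slots 80 mm apart along its y, each 20 mm wide; in each stands one aluminium plate on its long edge: 80 mm long (rack x), 65 mm high, small white LED board on one face. They are 9, 12 and 15 mm thick (rack y); which stands where changes every time and is not told.
- place_0 (a point): Rack place at the rack's +y end: centre of the plate that stands here at the start, half-way up, 40.5 mm above the table (plate top at 73 mm, slot walls up to 22 mm). The point belongs to the rack and does not follow the plate, which stands within 2.5 mm of it. Axes: x along the plate, y across its thickness, z up.
- place_1 (a point): The same for the middle place of the rack. (A plate weighs 0.1 to 0.25 kg.)
- place_2 (a point): The same for the place at the rack's -y end.
- dock: Test dock, fixed to the bench: steel base 164 x 72 x 14 mm, on it a slot open upwards along the dock's x, 38 mm high over all. Origin below the dock_seat point, z up. The slot runs from x = -44 mm (end block) to x = 84 mm (end block). Delicate: press it and the plate in it gently; a squeeze of over 40 N (all its contacts added up) spoils it.
- dock_seat (a point): Point on the slot's floor, 14 mm above the table. Put the plate in with the middle of its lower edge here (along the dock's x, either way round; 4 mm to spare at its -x end; when down its top is 79 mm above the table), then slide it to +x. Fixed wall on the -y side, upright face 6 mm from here; sprung shoe on the +y side, face 4 mm from here at rest. Axes: x along the slot, y wall to shoe, z up.
- shoe (a joint): Travel of the sprung shoe to the dock's +y (m): 0 at rest (gap 10 mm), 0.002 with the 12 mm plate in, 0.003 at its stop. Spring 0.6 to 1.2 N. From 10 to 24 mm above the floor shoe and wall slope apart, 20 degrees from upright, to a mouth 20 mm wide. The 12 mm plate takes about 3 to 10 N; slid while pressed hard on the floor it sticks. 15 mm does not go in, 9 mm is loose.
- pin_near (a joint): Brass contact pin, 6 mm across, that stands 5 mm out of the slot's floor, 8 mm from dock_seat towards the dock's -x. Value: how far it is pushed down (m), 0 free, 0.005 when the plate is on the floor. Spring 0.3 N when down.
- pin_far (a joint): The same, 30 mm from dock_seat towards the dock's +x.
- end_contact (a joint): Brass contact, 6 mm across, 10 mm above the floor, that stands 5 mm out of a grey end stop in the slot and points to the dock's -x. The stop is clamped at a different place each time, not told: the free tip is 46 to 60 mm from dock_seat, so the plate slides 11 to 25 mm. Value: how far it is pushed in (m), 0 free, 0.005 when the plate meets the hard stop. Spring 0.6 N.
- spool: Spool of solder, 54 mm across and 40 mm high, standing on the bench; origin at the centre of its underside. Bystander.
- jar: Amber glass jar with a steel cap, 56 mm across and 70 mm high; origin at the centre of its underside. Bystander.
- driver: Screwdriver with a black handle about 200 mm long, lying on the bench; origin near its middle. Bystander.
Mind the look-alikes: they are no part of the job. Of the things like the dock, leave any that is brown or purple; of the rest the larger one is meant.

How it is judged:
By the outcome, as a careful person would: the job done as asked, in the order asked, and still so for the second after the job is handed in, with the robot touching nothing.
It also fails if it takes over 64 s, if anything falls off the work surface, if the arm or the gripper's body presses on something with over 40 N, if the wrist force passes 120 N, or if a joint passes its speed limit or range.

### The arm

A 6-joint arm with a two-finger parallel gripper is mounted at the origin on the work surface. World frame = base frame: x ahead of the robot, y to its left, z up, the work surface at z = 0. Lengths are in m, angles in rad, forces in N, time in s.
With the tool pointing down it reaches from about 0.3 to 0.875 m from the base axis. Payload 6.4 kg.
Tool frame: the origin (TCP) lies midway between the tips of the shut fingers; the grasp point (between the pads) lies 19 mm behind it; z points along the fingers, y is the line along which they close (so a half turn about z gives the same grasp; the last joint's range is limited). The gripper opens to 88 mm and grips with 3 to 60 N. Pads are 18 mm wide; open, the fingers measure 123 mm over their backs; the gripper's body (75 mm by 187 mm) begins 45 mm behind the grasp point.
Start: joints at [1.034, 0.181, 1.607, -0, 1.354, -0.206], TCP at [0.187, 0.544, 0.239] pointing down, gripper open.
Joint ranges: [-2.99, 2.99], [-0.89, 2.07], [0.3, 2.58], [-1.14, 4.28], [0, 2.63], [-3.12, 3.12]. Speed limits (rad/s): [2.57, 2.57, 3.01, 3.14, 3.14, 3.14].

### API

Orientations are given as [roll, pitch, yaw] about the fixed x, y, z axes, in that order (R = Rz(yaw) Ry(pitch) Rx(roll)).
In Python, from workcell import arm gives the robot as it stands.
- The arm moves only by the shell command python3 -m pendant 'ROWS' [FORCE]. ROWS is JSON, one flat list of numbers, 7 for each row, row after row: the shift along the tool's x, y, z in cm, then the turn, a rotation vector about the tool's x, y, z in degrees, then the finger opening in cm, from 0 to 8.81. A call has 1 to 10 rows; each row shifts and turns the commanded pose from where the row before left it, along the tool's axes as they then stand; what a row does not reach is not made up. A row lasts 1/12 s, in which the tool goes at most 41.7 mm and 7.16 degrees, less where a joint would pass 70% of its speed; a pose out of reach is approached as far as the arm can. A call with a gripper value outside its range is refused whole. The fingers move at their own pace and stop on an object; FORCE is the grip in N (left out, the last holds). Time passes only in rows, so rows that do not move let the fingers close. It gives the time, the measured TCP pose, the force, the opening and the grip force at its end, in the units of the state.
- arm.observe(): the state, without advancing time (a new reading comes with each control period).
- arm.grab_frame(name): name is "scene" or "top"; returns a dict with "image" (384x512x3 uint8, blue, green, red), "depth" (384x512 float32, m along the optical axis (not along the pixel's ray), 0 where there is no reading), "fx", "fy", "cx", "cy" (pixels), "dist_coeffs" ([k1, k2, p1, p2, k3] as OpenCV has them; the pictures are not rectified), "cam_to_world" (4x4, takes a point from camera to world coordinates). Camera axes: x right, y down, z forward; pixel columns grow to the right and rows downward; lengths in m; the calibration is good to about 2 mm. A picture is of the moment at which its call begins.
- arm.finish_job(): hands the job in; it is judged then, once.
The state is a dict: "t": time; "joint_positions": joint angles; "joint_velocities": joint speeds; "joint_efforts": joint torques, N m; "eef_pos": TCP position; "orientation": TCP orientation; "force": force on the tool from outside, world axes, zero at the start; "wrist_torque": the same for the moment, N m; "finger_gap": finger opening in m; "grasp_force": force on a finger pad.
Only numpy, scipy, OpenCV 4.12 (cv2) and the standard library are available. Lean on these libraries where they do the work, as an engineer would, in place of code of your own. Each camera call takes 0.05 s, during which the arm holds its last target. There are 200 camera calls.

## Working session

There is one attempt and no reset: what is moved stays moved. The work goes in short steps, Python scripts to look and compute and a shell command to move; the robot and the scene stay as the last step left them, time stands still between calls to the robot, and variables do not carry over. Pictures are saved under pics/ and viewed, at most 10 in all, crops included, and the job is handed in when it is done.

```bash
ls; mkdir -p pics; cat > h.py <<'E'
import numpy as np, cv2
from workcell import arm
def grab(n):
    f=arm.grab_frame(n); f['K']=np.array([[f['fx'],0,f['cx']],[0,f['fy'],f['cy']],[0,0,1.]]); f['D']=np.array(f['dist_coeffs']); f['T']=np.array(f['cam_to_world']); return f
def ray(f,uv,z):
    p=cv2.undistortPoints(np.array(uv,float).reshape(-1,1,2),f['K'],f['D']).reshape(-1,2)
    d=np.c_[p,np.ones(len(p))]@f['T'][:3,:3].T; o=f['T'][:3,3]
    return o+d*((z-o[2])/d[:,2])[:,None]
def cloud(f):
    h,w=f['depth'].shape; uv=np.stack(np.meshgrid(np.arange(w),np.arange(h)),-1).reshape(-1,1,2).astype(float)
    p=cv2.undistortPoints(uv,f['K'],f['D']).reshape(-1,2); z=f['depth'].reshape(-1,1)
    P=np.c_[p*z,z]@f['T'][:3,:3].T+f['T'][:3,3]; return P.reshape(h,w,3)
E
python3 - <<'E'
from h import *
a=[]
for n in('scene','top'):
    f=grab(n); np.savez('pics/%s0.npz'%n,**{k:f[k] for k in f}); cv2.imwrite('pics/%s0.png'%n,cv2.resize(f['image'],(800,600),interpolation=cv2.INTER_CUBIC)); print(n,f['T'].round(3).tolist(),f['fx'])
print(arm.observe())
E
```

```text
pics
scene [[-0.662, 0.451, -0.599, 1.036], [0.75, 0.392, -0.533, 0.421], [-0.006, -0.802, -0.598, 0.547], [0.0, 0.0, 0.0, 1.0]] 367.86153911141895
top [[0.004, -0.981, 0.194, 0.367], [-1.0, -0.005, -0.006, -0.022], [0.007, -0.194, -0.981, 0.979], [0.0, 0.0, 0.0, 1.0]] 411.46042139490385
{'t': 0.1, 'joint_positions': array([ 1.03371120e+00,  1.81445622e-01,  1.60791321e+00,  1.53968914e-05,
        1.35379703e+00, -2.06287696e-01]), 'joint_velocities': array([ 1.49234828e-03, -2.23923622e-03, -2.01171420e-03, -7.09015384e-05,
       -1.56395695e-03, -6.25106203e-05]), 'joint_efforts': array([ 8.72143355e-04, -4.34827530e+01, -3.42693436e+01,  7.04179262e-02,
        3.40417202e-02, -5.49770576e-06]), 'eef_pos': array([0.18647774, 0.54341034, 0.2379096 ]), 'orientation': array([-3.14006566e+00, -3.34901539e-04,  2.81079164e+00]), 'force': array([ 0.24643153, -0.001193  ,  0.22869189]), 'wrist_torque': array([ 0.04452764, -0.00149094,  0.02502811]), 'grasp_force': 0.0, 'finger_gap': 0.08796593986697063}
```

View pics/scene0.png

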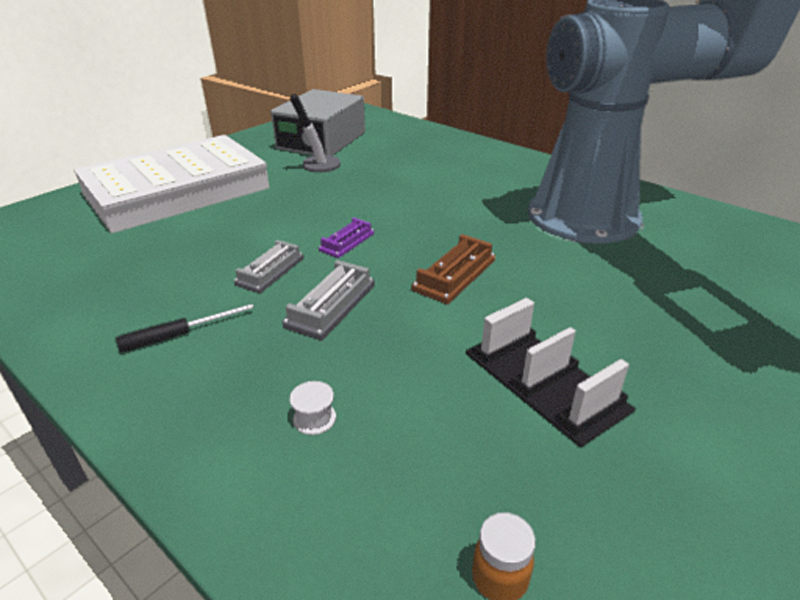

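View pics/top0.png

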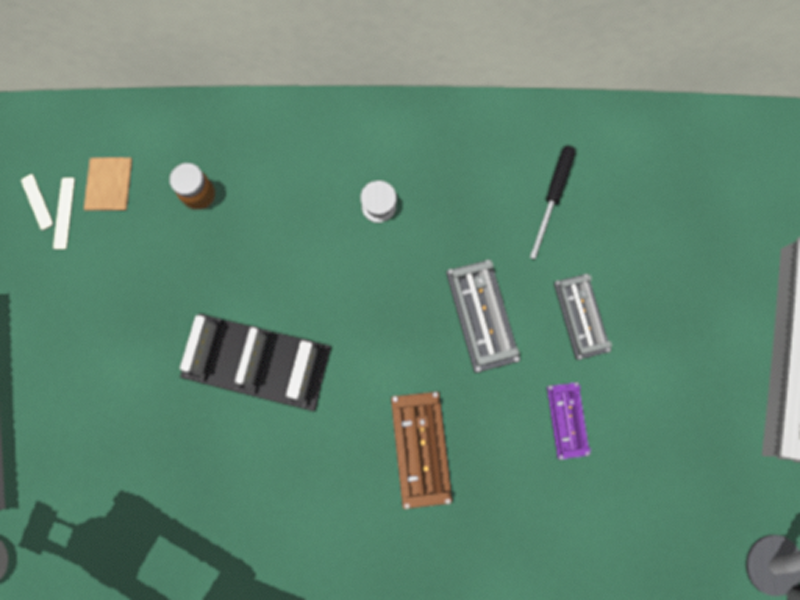

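Top view: dock candidates are the large grey one (484,315), the small grey one (582,317), brown (421,450) and purple (568,420). I choose the large grey one at (484,315). The rack is at (255,362) with plates at (199,345), (250,357) and (301,370). Next I check the dock in one close crop with both views side by side.

```bash
python3 - <<'E'
from h import *
def ld(n): 
    z=np.load('pics/%s0.npz'%n); return z
t=ld('top')['image'][160:245,275:345]; s=ld('scene')['image'][160:220,175:245]
out=np.hstack([cv2.resize(t,(400,486),interpolation=cv2.INTER_CUBIC),np.pad(cv2.resize(s,(400,343),interpolation=cv2.INTER_CUBIC),((0,143),(0,0),(0,0)))])
cv2.imwrite('pics/crop1.png',out)
# rack/plate/dock masks, top cam
for n in ['top']:
    f={k:v for k,v in ld(n).items()}; P=cloud(f); z=P[...,2]
    print('table z',np.median(z[150:230,400:500]))
    for nm,(r0,r1,c0,c1),(a,b) in [('plate',(190,270,110,215),(.064,.09)),('rackall',(190,270,110,215),(.012,.03)),('dock',(160,245,275,345),(.008,.06)),('docktop',(160,245,275,345),(.03,.06))]:
        m=np.zeros(z.shape,np.uint8); m[r0:r1,c0:c1]=((z>a)&(z<b))[r0:r1,c0:c1]
        k,l,st,c=cv2.connectedComponentsWithStats(m)
        for i in range(1,k):
            if st[i,4]<25: continue
            q=P[l==i]; r=cv2.minAreaRect(q[:,:2].astype(np.float32)*1000)
            print(nm,st[i,4],np.round(r[0],1),np.round(r[1],1),round(r[2],1),'zmed',np.median(q[:,2]).round(4))
E
```

```text
table z -0.0006635676366008036
plate 225 [496.3 267.5] [13.5 78.2] 75.4 zmed 0.0717
plate 164 [479.9 188.3] [11.7 77.4] 77.9 zmed 0.072
plate 261 [460.  111.9] [15.9 78.4] 76.0 zmed 0.0717
rackall 237 [496.5 266.1] [29.3 94.8] 75.5 zmed 0.0203
rackall 194 [477.8 186.8] [25. 95.] 73.4 zmed 0.0203
rackall 177 [460.4 112.8] [32.4 94.5] 75.7 zmed 0.0206
dock 2019 [ 550.3 -159.1] [164.8  72.8] 14.8 zmed 0.0205
docktop 764 [ 550.1 -158.8] [148.5  62.6] 14.8 zmed 0.0358
```

View pics/crop1.png

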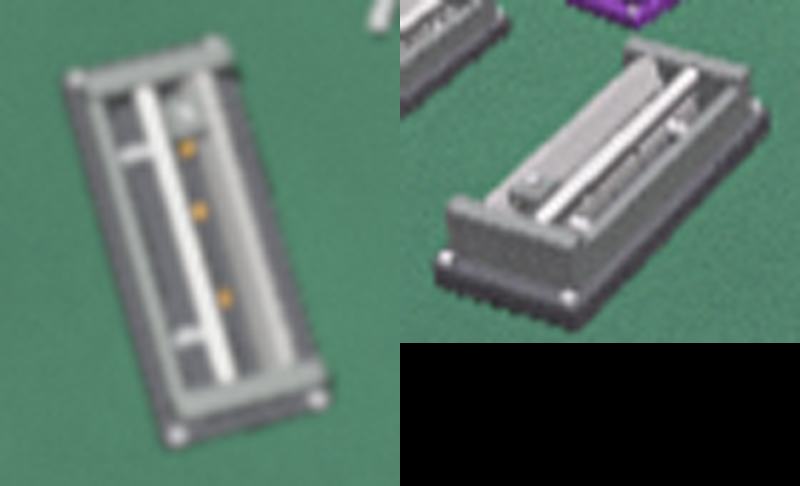

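The crop shows the large grey dock with its end stop at the top of the top-view image. The stop block is at crop (185,110), the contact at (188,148), and the pins at (200,210) and (224,298). So dock +x points along world +x, turned about +15° toward +y. The shoe is the white bar on the left, and the wall is on the right. Next I compute pins, slot and plate positions.

```bash
python3 - <<'E'
from h import *
for n,box in [('top',(160,245,275,345)),('scene',(160,220,175,245))]:
    f={k:v for k,v in np.load('pics/%s0.npz'%n).items()}; P=cloud(f); r0,r1,c0,c1=box
    hsv=cv2.cvtColor(f['image'],cv2.COLOR_BGR2HSV); m=np.zeros(P.shape[:2],np.uint8)
    m[r0:r1,c0:c1]=cv2.inRange(hsv,(8,70,60),(30,255,255))[r0:r1,c0:c1]
    k,l,st,c=cv2.connectedComponentsWithStats(m)
    for i in range(1,k): print(n,st[i],c[i].round(1),(ray(f,[c[i]],.019)*1000).round(1),(ray(f,[c[i]],.024)*1000).round(1))
    a=np.radians(14.8); ex=np.array([np.cos(a),np.sin(a)]); ey=np.array([-ex[1],ex[0]])
    if n=='top':
        # top-height profile across dock y, in slices along x, relative to base centre
        q=P[r0:r1,c0:c1].reshape(-1,3); d=(q[:,:2]-[.5503,-.1591])*1000; X=d@ex; Y=d@ey
        for y in range(-36,37,3):
            s=(abs(Y-y)<1.5)&(abs(X)<45); print(y,(q[s,2]*1000).round(0).astype(int)[::max(1,s.sum()//12)])
        # rack: all points above 12mm, fit yaw
        m=np.zeros(P.shape[:2],bool); m[190:270,110:215]=True
        g=f['image'].max(2); mm=m&(g<60)&(P[...,2]>-.003)&(P[...,2]<.03)
        q=P[mm][:,:2].astype(np.float32)*1000; print('rack',cv2.minAreaRect(q))
        for nm in [(496,267),(480,188),(460,112)]:
            s=m&(P[...,2]>.068)&(np.hypot(P[...,0]*1000-nm[0],P[...,1]*1000-nm[1])<45); q=P[s][:,:2]*1000
            w,v=np.linalg.eigh(np.cov(q.T)); print(nm,q.mean(0),np.degrees(np.arctan2(v[1,1],v[0,1])),np.sqrt(12*w))
E
```

```text
top [306 184   3   4   9] [307.1 185.3] [[ 588.6 -154.8   19. ]] [[ 587.5 -154.1   24. ]]
top [309 195   2   4   7] [309.4 196.7] [[ 560.8 -159.8   19. ]] [[ 559.8 -159.1   24. ]]
top [313 211   3   3   7] [314.  211.7] [[ 524.6 -169.9   19. ]] [[ 523.8 -169.1   24. ]]
-36 [14 12 10 14 11 10 13  7 12 10 14 15 13 10 12  7 10 11 13 12 12 13]
-33 [13 14 15 13 16  9 13 13 14 11 13 15 12 17 15]
-30 [13 10 15 14 15 11 12 15 13 11 11 14 14 12 15]
-27 [14 11 15 15 12 13 14 14 13 14 12 13 14 11 14 15 15 14]
-24 [20 24 24 24 24 25 25 25 25 23 24 23]
-21 [36 38 35 36 34 34 36 35 35 35 33 37 34 32 34 33 36 33 32 33]
-18 [37 37 37 38 36 35 35 36 38 36 34 37 36 36 34]
-15 [34 39 37 40 36 37 35 32 32 34 36 40 37 38 32]
-12 [38 25 29 33 29 26 31 24 26 30 35 29 25]
-9 [42 13 23 13 12 26 14 12 21 13 13 28 21]
-6 [36 31 13 11 12 15 13 13 11 13 13  8 18 14 12 14]
-3 [43 35 13 23 14 15 15 14 14 15 15 13 17 12 14]
0 [39 41 39 39 34 27 24 26 23 23 26 26 25 24 25 25]
3 [38 32 34 34 30 30 32 35 34 29 33 34 32 36]
6 [37 37 40 36 37 36 38 38 35 39 35 33 15 37 37 35]
9 [34 39 17 16 18 38 15 34 18 37 13 33 23]
12 [38 10 37 11 14 15 11 11 13 16 14 13 12]
15 [21 13 11 13 12 12 17 13 13 12 13 19 11]
18 [23 18 14 12 14 14  9 13 15 14 13 13 12 13 19]
21 [13 19 11  9 18 13 14 13 15 14 15 13 10 22 18]
24 [32 29 27 28 28 31]
27 [31 31 29 32 32 34 30 31 34 31 33 31 32 31 34 31]
30 [32 33 17 32 25 13 13 14 34 32 33 24 33]
33 [13 27 11 12 13 14 15 11 13 13 13 14 12]
36 [12  8  8 10  3 14  6 10 12  9 -3 13 -1]
rack ((477.3948974609375, 180.83065795898438), (196.6859893798828, 95.64232635498047), 76.46817016601562)
(496, 267) [496.41005452 267.13465414] 165.76313432870037 [13.33703238 77.81224515]
(480, 188) [479.4775387  187.82697963] 168.1116570459938 [ 9.83468538 80.31343655]
(460, 112) [459.55716551 111.81527425] 166.03850653400835 [15.8799326  79.07719277]
```

```bash
python3 -m pendant '[-2.4,-1,0,0,0,0,8, -2.4,-1,0,0,0,0,6, -2.4,-1,0,0,0,0,5, -2.4,-1,0,0,0,0,4, -2.4,-1,0,0,0,0,4, -2.4,-1,0,0,0,0,4, -2.4,-1,0,0,0,0,4, -2.4,-1,0,0,0,0,4]'
python3 -m pendant '[-2.4,-1,0,0,0,0,4, -2.4,-1,0,0,0,0,4, -2.4,-1,0,0,0,0,4, -2.4,-1,0,0,0,0,4, -2.4,-1,0,0,0,0,4, -2.4,-1,0,0,0,0,4, -2.4,-1,0,0,0,0,4, -2.3,-1,0,0,0,0,4, 0,0,0,0,0,-4.8,4, 0,0,0,0,0,0,4]'
cat > go.py <<'E'
# python3 go.py x y z toolyaw_y_deg (mm) -> shift in tool axes, cm and turn
import sys; from h import *; from scipy.spatial.transform import Rotation as Ro
x,y,z,a=map(float,sys.argv[1:]); s=arm.observe(); R=Ro.from_euler('xyz',s['orientation'])
b=np.radians(a); yy=np.array([np.cos(b),np.sin(b),0]); zz=np.array([0,0,-1.]); G=Ro.from_matrix(np.c_[np.cross(yy,zz),yy,zz])
print('pos',(s['eef_pos']*1000).round(1),'shift cm',(R.inv().apply(np.array([x,y,z])/1000-s['eef_pos'])*100).round(2),'turn',np.degrees((R.inv()*G).as_rotvec()).round(2),'gap',s['finger_gap'],s['force'].round(2),s['t'])
E
python3 go.py 496.4 267.1 37 75.8
```

```text
t: 0.77
eef_pos: [0.3429, 0.4047, 0.2383]
orientation: [-3.141, -0.0, 2.811]
force: [0.4, 1.2, -0.7]
finger_gap: 0.0404
grasp_force: 0.0
t: 1.6
eef_pos: [0.4977, 0.2669, 0.2381]
orientation: [-3.141, -0.001, 2.895]
force: [-0.7, 0.1, 0.2]
finger_gap: 0.04
grasp_force: 0.0
pos [497.7 266.9 238.1] shift cm [ 0.11  0.   20.11] turn [-0.03 -0.06  0.07] gap 0.03999395178704654 [-0.72  0.11  0.15] 1.6
```

```bash
python3 -m pendant '[0.1,0,3.5,0,0,0,4, 0,0,3.5,0,0,0,4, 0,0,3.5,0,0,0,4, 0,0,3.5,0,0,0,4, 0,0,2.5,0,0,0,4, 0,0,2,0,0,0,4, 0,0,1.6,0,0,0,4, 0,0,0,0,0,0,4]'
python3 -m pendant '[0,0,0,0,0,0,0.5,0,0,0,0,0,0,0.5,0,0,0,0,0,0,0.5,0,0,0,0,0,0,0.5,0,0,0,0,0,0,0.5,0,0,0,0,0,0,0.5,0,0,0,0,0,0,0.5,0,0,0,0,0,0,0.5]' 5
python3 go.py 496.4 267.1 37 75.8
```

```text
t: 2.27
eef_pos: [0.4924, 0.268, 0.0339]
orientation: [-3.138, -0.006, 2.893]
force: [-0.6, -0.8, -0.8]
finger_gap: 0.0402
grasp_force: 0.0
t: 2.93
eef_pos: [0.4969, 0.2687, 0.039]
orientation: [3.14, 0.002, 2.894]
force: [-1.1, 0.1, 6.4]
finger_gap: 0.0121
grasp_force: 5.0
pos [496.9 268.7  39. ] shift cm [ 0.01 -0.17  0.2 ] turn [0.07 0.09 0.04] gap 0.012063598650543125 [-1.06  0.1   6.42] 2.9333
```

Pinch gives 12.1 mm. This plate also ranks in the middle of the three from above (13.3 against 9.8 and 15.9 mm), so it is the right one. Grip harder and lift.

```bash
python3 -m pendant '[0,0,0,0,0,0,0.5,0,0,0,0,0,0,0.5,0,0,0,0,0,0,0.5,0,0,0,0,0,0,0.5]' 20
python3 go.py 496.4 267.1 37 75.8
python3 -m pendant '[0,0,-0.5,0,0,0,0.5,0,0,-1,0,0,0,0.5,0,0,-1.5,0,0,0,0.5,0,0,-2,0,0,0,0.5,0,0,-2,0,0,0,0.5,0,0,-2,0,0,0,0.5,0,0,-1,0,0,0,0.5,0,0,0,0,0,0,0.5,0,0,0,0,0,0,0.5]'
python3 go.py 532 -167.7 140 104.8
```

```text
t: 3.27
eef_pos: [0.4969, 0.2687, 0.0391]
orientation: [3.14, 0.002, 2.894]
force: [-0.6, 0.1, 6.3]
finger_gap: 0.0114
grasp_force: 20.0
pos [496.9 268.7  39.1] shift cm [ 0.01 -0.17  0.21] turn [0.07 0.1  0.03] gap 0.011437699555020314 [-0.57  0.15  6.28] 3.2667
t: 4.02
eef_pos: [0.4961, 0.2684, 0.138]
orientation: [3.141, 0.001, 2.895]
force: [-0.2, -0.4, -3.2]
finger_gap: 0.0121
grasp_force: 20.0
pos [496.1 268.4 138. ] shift cm [-14.14 -41.41  -0.21] turn [ 1.000e-02  5.000e-02 -2.895e+01] gap 0.012135000829349912 [-0.19 -0.37 -3.18] 4.0167
```

```bash
python3 -m pendant '[-0.5,-1.5,0,0,0,0,0.5,-1,-3,0,0,0,0,0.5,-1.2,-3.5,0,0,0,0,0.5,-1.2,-3.5,0,0,0,0,0.5,-1.2,-3.5,0,0,0,0,0.5,-1.2,-3.5,0,0,0,0,0.5,-1.2,-3.5,0,0,0,0,0.5]'
python3 -m pendant '[-1.2,-3.5,0,0,0,0,0.5,-1.2,-3.5,0,0,0,0,0.5,-1.2,-3.5,0,0,0,0,0.5,-1.2,-3.5,0,0,0,0,0.5,-1.0,-3,0,0,0,0,0.5,-0.8,-2.0,0,0,0,0,0.5,-0.3,0,0,0,0,0,0.5]'
python3 -m pendant '[0,0,0,0,0,-5.8,0.5,0,0,0,0,0,-5.8,0.5,0,0,0,0,0,-5.8,0.5,0,0,0,0,0,-5.8,0.5,0,0,0,0,0,-5.75,0.5,0,0,0,0,0,0,0.5,0,0,0,0,0,0,0.5]'
python3 go.py 532 -167.7 100 104.8
```

```text
t: 4.6
eef_pos: [0.5136, 0.0352, 0.136]
orientation: [-3.141, -0.003, 2.895]
force: [0.3, -0.2, -2.3]
finger_gap: 0.0115
grasp_force: 20.0
t: 5.18
eef_pos: [0.5346, -0.1683, 0.1361]
orientation: [-3.141, -0.002, 2.89]
force: [-0.2, 0.4, -1.6]
finger_gap: 0.0115
grasp_force: 20.0
t: 5.77
eef_pos: [0.5347, -0.1633, 0.1364]
orientation: [3.14, -0.002, -2.886]
force: [0.6, -0.4, -1.5]
finger_gap: 0.0117
grasp_force: 20.0
pos [ 534.7 -163.3  136.4] shift cm [ 0.37 -0.36  3.64] turn [ 0.1  -0.09 -0.14] gap 0.011660893024007647 [ 0.55 -0.43 -1.47] 5.7667
```

```bash
python3 -m pendant '[0.3,-0.3,1,0,0,0,0.5,0.1,-0.1,1.5,0,0,0,0.5,0,0,1.5,0,0,0,0.5,0,0,0.8,0,0,0,0.5,0,0,0,0,0,0,0.5,0,0,0,0,0,0,0.5]'
python3 - <<'E'
from h import *
for n in('scene','top'):
    f=grab(n); np.savez('pics/%s1.npz'%n,**f)
    im=f['image'][100:225,130:290] if n=='scene' else f['image'][140:260,250:370]
    cv2.imwrite('pics/%s1.png'%n,cv2.resize(im,None,fx=4.8,fy=4.8,interpolation=cv2.INTER_CUBIC))
E
python3 go.py 532 -167.7 45 104.8
```

```text
t: 6.27
eef_pos: [0.5321, -0.1691, 0.089]
orientation: [3.14, -0.001, -2.884]
force: [-0.0, 0.5, -1.6]
finger_gap: 0.0116
grasp_force: 20.0
pos [ 533.1 -169.6   90.3] shift cm [0.06 0.21 4.53] turn [-0.05  0.05 -0.03] gap 0.012037683168608135 [ 0.04  0.22 -1.95] 6.3667
```

View pics/scene1.png

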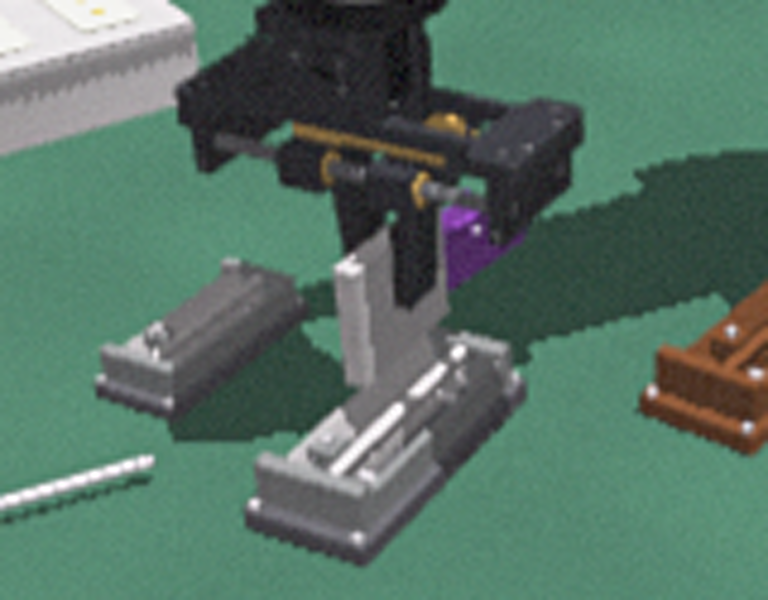

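View pics/top1.png

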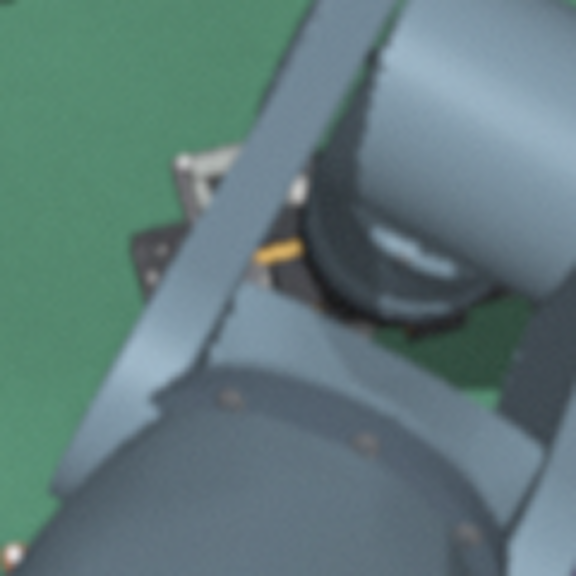

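Scene crop: the plate hangs upright at (395,310), parallel to and above the slot, held near its middle. The top view is blocked by the arm. I measure the plate's face and end in dock coordinates from the scene depth.

```bash
cat > m.py <<'E'
from h import *
a=np.radians(14.8); ex=np.array([np.cos(a),np.sin(a)]); ey=np.array([-ex[1],ex[0]])
def meas(f,z0,z1):
    P=cloud(f); d=(P[...,:2]-[.532,-.1677])*1000; X=d@ex; Y=d@ey; Z=P[...,2]*1000; g=f['image'].min(2)
    m=(Z>z0)&(Z<z1)&(abs(X)<65)&(abs(Y)<25)&(g>75)
    k,l,st,_=cv2.connectedComponentsWithStats(m.astype(np.uint8)); i=1+st[1:,4].argmax(); m=l==i
    x,y=X[m],Y[m]; print('n',m.sum(),'x pct',np.percentile(x,[1,5,95,99]).round(1))
    s=x<np.percentile(x,97)-8
    p=np.polyfit(x[s],y[s],1); r=abs(y[s]-np.polyval(p,x[s])); 
    print('face y at 0',np.median(y[s]).round(2),'slope deg',np.degrees(p[0]).round(2),'sd',r.std().round(2),'end x',np.percentile(x[~s],[50,90]).round(1), 'zmin/max',np.percentile(Z[m],[1,99]).round(1))
    return X,Y,Z
E
python3 - <<'E'
from m import *
f=dict(np.load('pics/scene1.npz')); X,Y,Z=meas(f,50,100)
f=dict(np.load('pics/scene0.npz')); P=cloud(f); d=(P[...,:2]-[.532,-.1677])*1000; X=d@ex; Y=d@ey; Z=P[...,2]*1000
for z0 in (24,28,32,36):   # wall inner slope face seen (y<0) and shoe bar top
  m=(abs(X-10)<40)&(abs(Z-z0)<2)&(abs(Y)<15); h,e=np.histogram(Y[m],np.arange(-15,16,2)); print(z0,h)
m=(abs(X-20)<85)&(abs(Y-3.5)<40)&(Z>8); print('base',X[m].min().round(1),np.percentile(X[m],[.5,99.5]).round(1),np.percentile(Y[m],[.5,99.5]).round(1))
hsv=cv2.cvtColor(f['image'],cv2.COLOR_BGR2HSV); mm=m&(hsv[...,1]<40)&(hsv[...,2]>190)&(abs(Y)<14)&(Z>26)
print('shoe top',mm.sum(),np.percentile(Y[mm],[5,50,95]).round(1),np.percentile(Z[mm],[5,50,95]).round(1),np.degrees(np.polyfit(X[mm],Y[mm],1)[0]).round(2))
E
```

```text
n 272 x pct [-40.3 -35.8  40.   41. ]
face y at 0 3.89 slope deg -0.2 sd 0.41 end x [38.3 40.2] zmin/max [58.9 99.1]
24 [ 0  0  2 15  6  0  0  0  0  0  0  5 15  9  1]
28 [ 0  0 12 22  2  0  0  0  0  0  0  0 12  2  0]
32 [ 0 11 20  7  0  0  0  0  0  0  0  0  2 12  1]
36 [ 5 21  9  0  0  0  0  0  0  0  1  5 13 17  7]
base -61.3 [-55.3 103.4] [-27.8  39.7]
shoe top 145 [-13.1   9.2  12.9] [29.9 36.9 39.3] 2.52
```

```bash
python3 -m pendant '[0,0.18,0,0,0,0,0.5,0,0,0.8,0,0,0,0.5,0,0,0.8,0,0,0,0.5,0,0,0.4,0,0,0,0.5,0,0,0.2,0,0,0,0.5,0,0,0,0,0,0,0.5,0,0,0,0,0,0,0.5,0,0,0,0,0,0,0.5]'
python3 go.py 532 -167.7 45 104.8
python3 -m pendant '[0,0,0.2,0,0,0,0.5,0,0,0.2,0,0,0,0.5,0,0,0.2,0,0,0,0.5,0,0,0.2,0,0,0,0.5,0,0,0,0,0,0,0.5]'
python3 go.py 532 -167.7 45 104.8
```

```text
t: 7.03
eef_pos: [0.5323, -0.1677, 0.0679]
orientation: [-3.141, 0.0, -2.883]
force: [0.1, 0.2, -1.3]
finger_gap: 0.0121
grasp_force: 20.0
pos [ 532.3 -167.7   67.9] shift cm [0.03 0.01 2.29] turn [-0.01  0.01 -0.01] gap 0.012087328793716974 [ 0.07  0.24 -1.34] 7.0333
t: 7.45
eef_pos: [0.5321, -0.1677, 0.0594]
orientation: [-3.141, -0.0, -2.883]
force: [0.3, -0.8, -2.7]
finger_gap: 0.012
grasp_force: 20.0
pos [ 532.1 -167.7   59.4] shift cm [ 0.01 -0.    1.44] turn [-0.01 -0.   -0.01] gap 0.012008020105297211 [ 0.31 -0.79 -2.74] 7.45
```

Inside the mouth (plate bottom about 28 mm) with no contact so far. Continue gently.

```bash
for i in 1 ; do python3 -m pendant '[0,0,0.15,0,0,0,0.5,0,0,0.15,0,0,0,0.5,0,0,0,0,0,0,0.5,0,0,0,0,0,0,0.5]'; python3 -m pendant '[0,0,0.15,0,0,0,0.5,0,0,0.15,0,0,0,0.5,0,0,0,0,0,0,0.5,0,0,0,0,0,0,0.5]'; done
```

```text
t: 7.78
eef_pos: [0.5322, -0.1676, 0.0567]
orientation: [-3.141, 0.0, -2.883]
force: [0.2, 0.4, -1.3]
finger_gap: 0.0115
grasp_force: 20.0
t: 8.12
eef_pos: [0.532, -0.1675, 0.0535]
orientation: [3.141, -0.0, -2.883]
force: [0.3, -0.7, -2.9]
finger_gap: 0.0115
grasp_force: 20.0
```

```bash
python3 -m pendant '[0,0,0.1,0,0,0,0.5,0,0,0.1,0,0,0,0.5,0,0,0,0,0,0,0.5,0,0,0,0,0,0,0.5]'; python3 -m pendant '[0,0,0.1,0,0,0,0.5,0,0,0.1,0,0,0,0.5,0,0,0,0,0,0,0.5,0,0,0,0,0,0,0.5]'
```

```text
t: 8.45
eef_pos: [0.532, -0.1675, 0.0515]
orientation: [3.141, -0.0, -2.883]
force: [1.1, -1.1, -1.7]
finger_gap: 0.0118
grasp_force: 20.0
t: 8.78
eef_pos: [0.532, -0.1675, 0.0496]
orientation: [3.141, -0.0, -2.883]
force: [0.4, -2.3, -2.3]
finger_gap: 0.0116
grasp_force: 20.0
```

```bash
python3 -m pendant '[0,-0.05,0.05,0,0,0,0.5,0,0,0.1,0,0,0,0.5,0,0,0,0,0,0,0.5,0,0,0,0,0,0,0.5]'; python3 -m pendant '[0,0,0.1,0,0,0,0.5,0,0,0.05,0,0,0,0.5,0,0,0,0,0,0,0.5,0,0,0,0,0,0,0.5]'
```

```text
t: 9.12
eef_pos: [0.5322, -0.168, 0.0481]
orientation: [3.142, -0.0, -2.883]
force: [0.6, -1.2, -2.4]
finger_gap: 0.0118
grasp_force: 20.0
t: 9.45
eef_pos: [0.5322, -0.168, 0.0467]
orientation: [3.142, -0.0, -2.883]
force: [1.2, -0.3, -1.5]
finger_gap: 0.0121
grasp_force: 20.0
```

```bash
for k in 1; do python3 -m pendant '[0,0,0.08,0,0,0,0.5,0,0,0,0,0,0,0.5,0,0,0,0,0,0,0.5]'; python3 -m pendant '[0,0,0.08,0,0,0,0.5,0,0,0,0,0,0,0.5,0,0,0,0,0,0,0.5]';python3 -m pendant '[0,0,0.08,0,0,0,0.5,0,0,0,0,0,0,0.5,0,0,0,0,0,0,0.5]'; done | grep -E "t:|pos|force: \["
```

```text
t: 9.7
eef_pos: [0.5322, -0.1681, 0.0459]
force: [0.5, -1.2, -1.4]
t: 9.95
eef_pos: [0.5322, -0.1681, 0.0451]
force: [0.2, -1.5, -2.0]
t: 10.2
eef_pos: [0.5323, -0.1681, 0.045]
force: [-2.7, -0.9, 5.4]
```

```bash
python3 - <<'E'
from m import *
f=grab('scene'); np.savez('pics/scene2.npz',**f); X,Y,Z=meas(f,46,100)
P=cloud(f); g=f['image'].min(2)
m=(Z>70)&(Z<90)&(abs(Y)<9)&(abs(X)<42)&(g>170); print('top z',m.sum(),np.percentile(Z[m],[10,50,90,97]).round(1))
m=(abs(X-20)<85)&(Y>8)&(Y<36)&(Z>8)&(Z<20); print('base z',np.median(Z[m]))
cv2.imwrite('pics/scene2.png',cv2.resize(f['image'][110:225,150:280],None,fx=5.2,fy=5.2,interpolation=cv2.INTER_CUBIC))
E
```

```text
n 181 x pct [ 1.8  8.9 40.3 41.4]
face y at 0 4.24 slope deg 4.45 sd 2.54 end x [38.8 40.5] zmin/max [46.7 81.2]
top z 12 [78.  79.2 80.1 80.9]
base z 15.565119237641367
```

View pics/scene2.png

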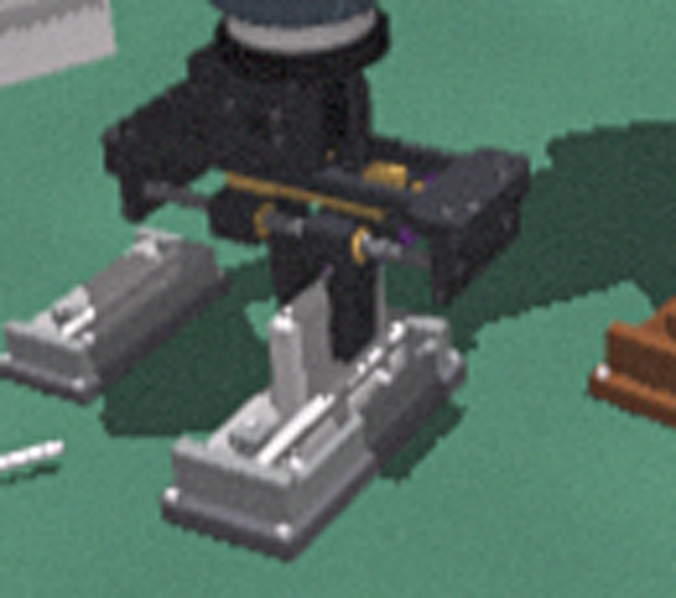

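The plate is upright in the slot with its top at about 79 mm, so it is fully down on the floor. I ease off the press and slide toward dock +x, which is tool -x.

```bash
python3 -m pendant '[0,0,-0.05,0,0,0,0.5,0,0,0,0,0,0,0.5,0,0,0,0,0,0,0.5]'; python3 -m pendant '[-0.1,0,0,0,0,0,0.5,-0.1,0,0,0,0,0,0.5,0,0,0,0,0,0,0.5,0,0,0,0,0,0,0.5]'; python3 -m pendant '[-0.1,0,0,0,0,0,0.5,-0.1,0,0,0,0,0,0.5,-0.1,0,0,0,0,0,0.5,0,0,0,0,0,0,0.5,0,0,0,0,0,0,0.5]'
```

```text
t: 10.5
eef_pos: [0.5323, -0.1681, 0.045]
orientation: [-3.141, -0.0, -2.883]
force: [-1.3, -1.3, 3.0]
finger_gap: 0.0118
grasp_force: 20.0
t: 10.83
eef_pos: [0.5342, -0.1677, 0.045]
orientation: [-3.141, -0.0, -2.883]
force: [-3.2, -2.8, 5.7]
finger_gap: 0.012
grasp_force: 20.0
t: 11.25
eef_pos: [0.5372, -0.1669, 0.0451]
orientation: [-3.141, -0.0, -2.883]
force: [-3.3, -2.9, 4.9]
finger_gap: 0.0117
grasp_force: 20.0
```

```bash
python3 -m pendant '[-0.1,0,-0.02,0,0,0,0.5,-0.1,0,0,0,0,0,0.5,-0.1,0,0,0,0,0,0.5,-0.1,0,0,0,0,0,0.5,0,0,0,0,0,0,0.5,0,0,0,0,0,0,0.5]'; python3 -m pendant '[-0.1,0,0,0,0,0,0.5,-0.1,0,0,0,0,0,0.5,-0.1,0,0,0,0,0,0.5,0,0,0,0,0,0,0.5,0,0,0,0,0,0,0.5]'
```

```text
t: 11.75
eef_pos: [0.5412, -0.1658, 0.045]
orientation: [-3.141, 0.0, -2.883]
force: [-1.6, -0.9, 3.6]
finger_gap: 0.0121
grasp_force: 20.0
t: 12.17
eef_pos: [0.5441, -0.1649, 0.0451]
orientation: [-3.141, 0.0, -2.883]
force: [-1.6, -1.3, 4.1]
finger_gap: 0.0118
grasp_force: 20.0
```

```bash
python3 -m pendant '[-0.1,0,0,0,0,0,0.5,-0.1,0,0,0,0,0,0.5,-0.1,0,0,0,0,0,0.5,0,0,0,0,0,0,0.5,0,0,0,0,0,0,0.5]'; python3 -m pendant '[-0.08,0,0,0,0,0,0.5,-0.08,0,0,0,0,0,0.5,0,0,0,0,0,0,0.5,0,0,0,0,0,0,0.5]'; python3 -m pendant '[-0.06,0,0,0,0,0,0.5,0,0,0,0,0,0,0.5,0,0,0,0,0,0,0.5]';python3 -m pendant '[-0.06,0,0,0,0,0,0.5,0,0,0,0,0,0,0.5,0,0,0,0,0,0,0.5]'
```

```text
t: 12.58
eef_pos: [0.5468, -0.1642, 0.045]
orientation: [-3.142, 0.0, -2.883]
force: [-3.4, -2.2, 5.3]
finger_gap: 0.0119
grasp_force: 20.0
t: 12.92
eef_pos: [0.5482, -0.1638, 0.0451]
orientation: [-3.142, -0.0, -2.883]
force: [-3.3, -1.8, 5.3]
finger_gap: 0.012
grasp_force: 20.0
t: 13.17
eef_pos: [0.5487, -0.1637, 0.045]
orientation: [3.142, -0.0, -2.883]
force: [-4.1, -2.6, 6.1]
finger_gap: 0.0117
grasp_force: 20.0
t: 13.42
eef_pos: [0.5493, -0.1635, 0.0451]
orientation: [3.141, -0.0, -2.883]
force: [-3.7, -1.3, 5.7]
finger_gap: 0.0115
grasp_force: 20.0
```

```bash
(python3 -m pendant '[-0.06,0,-0.03,0,0,0,0.5,0,0,0,0,0,0,0.5,0,0,0,0,0,0,0.5]'; python3 -m pendant '[-0.06,0,0,0,0,0,0.5,0,0,0,0,0,0,0.5,0,0,0,0,0,0,0.5]';python3 -m pendant '[-0.06,0,0,0,0,0,0.5,0,0,0,0,0,0,0.5,0,0,0,0,0,0,0.5]'; python3 -m pendant '[-0.06,0,0,0,0,0,0.5,0,0,0,0,0,0,0.5,0,0,0,0,0,0,0.5]') | grep -E "pos|force: \["
```

```text
eef_pos: [0.55, -0.1633, 0.0451]
force: [-2.8, -2.6, 1.8]
eef_pos: [0.5506, -0.1631, 0.0451]
force: [-2.4, -2.5, 1.5]
eef_pos: [0.5508, -0.163, 0.0451]
force: [-4.1, -2.9, 2.3]
eef_pos: [0.5509, -0.163, 0.0452]
force: [-6.6, -3.2, 3.7]
```

Firm stop at about 19.3 mm of travel, as predicted. The contact is in, so one more nudge, then relax the grip and open.

```bash
(python3 -m pendant '[-0.03,0,0,0,0,0,0.5,0,0,0,0,0,0,0.5,0,0,0,0,0,0,0.5]'; python3 -m pendant '[0,0,0,0,0,0,0.5,0,0,0,0,0,0,0.5,0,0,0,0,0,0,0.5]' 5; python3 -m pendant '[0,0,0,0,0,0,1.3,0,0,0,0,0,0,1.5,0,0,0,0,0,0,2,0,0,0,0,0,0,2.5,0,0,0,0,0,0,3,0,0,0,0,0,0,3]')
python3 - <<'E'
from m import *
f=grab('scene'); np.savez('pics/scene3.npz',**f); X,Y,Z=meas(f,46,100)
E
```

```text
t: 14.67
eef_pos: [0.5509, -0.163, 0.0452]
orientation: [3.141, -0.002, -2.883]
force: [-7.9, -4.0, 6.4]
finger_gap: 0.012
grasp_force: 20.0
t: 14.92
eef_pos: [0.5513, -0.1628, 0.0451]
orientation: [3.141, -0.001, -2.883]
force: [-6.0, -3.2, 3.2]
finger_gap: 0.012
grasp_force: 5.0
t: 15.42
eef_pos: [0.5522, -0.1626, 0.0453]
orientation: [3.142, 0.0, -2.883]
force: [0.3, 0.3, 0.6]
finger_gap: 0.0298
grasp_force: 0.0
n 233 x pct [ 9.3 16.  59.7 60.4]
face y at 0 4.4 slope deg 2.85 sd 3.42 end x [58.2 60. ] zmin/max [47.  81.2]
```

Now rise straight up and look from both sides.

```bash
python3 -m pendant '[0,0,-0.5,0,0,0,3,0,0,-1,0,0,0,3,0,0,-2,0,0,0,3,0,0,-3,0,0,0,3,0,0,-3.5,0,0,0,3,0,0,-3.5,0,0,0,3,0,0,-3,0,0,0,3]'
python3 -m pendant '[3,0,-1,0,0,0,3,3.5,0,0,0,0,0,3,3.5,0,0,0,0,0,3,3.5,0,0,0,0,0,3,3.5,0,0,0,0,0,3,3.5,0,0,0,0,0,3,3,0,0,0,0,0,3,0,0,0,0,0,0,3]'
python3 - <<'E'
from m import *
f=grab('scene'); X,Y,Z=meas(f,46,100)
t=grab('top'); X,Y,Z=meas(t,70,100); m=(Z>70)&(Z<90)&(abs(X-20)<60)&(abs(Y)<15); print('top z',np.median(Z[m]), 'mid',np.median(X[m]),np.median(Y[m]),[np.median(Z[m&(abs(X-q)<6)]).round(2) for q in(-10,5,20,35,50)])
a=cv2.resize(t['image'][155:245,275:345],(400,514),interpolation=cv2.INTER_CUBIC); b=cv2.resize(f['image'][140:220,165:245],(400,400),interpolation=cv2.INTER_CUBIC)
cv2.imwrite('pics/fin.png',np.hstack([a,np.pad(b,((0,114),(0,0),(0,0)))]))
E
```

```text
t: 16.05
eef_pos: [0.5524, -0.163, 0.2139]
orientation: [-3.14, 0.002, -2.883]
force: [0.0, -0.3, 0.1]
finger_gap: 0.0302
grasp_force: 0.0
t: 16.72
eef_pos: [0.3215, -0.2235, 0.221]
orientation: [-3.14, -0.001, -2.886]
force: [-0.8, -0.0, -0.5]
finger_gap: 0.03
grasp_force: 0.0
n 358 x pct [-21.  -16.   59.2  60.5]
face y at 0 4.31 slope deg 0.05 sd 2.2 end x [58. 60.] zmin/max [46.5 80.6]
n 220 x pct [-21.6 -18.6  54.   57.7]
face y at 0 0.56 slope deg 0.2 sd 1.9 end x [52.9 57.6] zmin/max [71.  82.1]
top z 77.8292422778441 mid 17.438832639441078 0.6219289308225131 [np.float64(78.16), np.float64(77.77), np.float64(77.61), np.float64(77.99), np.float64(77.25)]
```

View pics/fin.png

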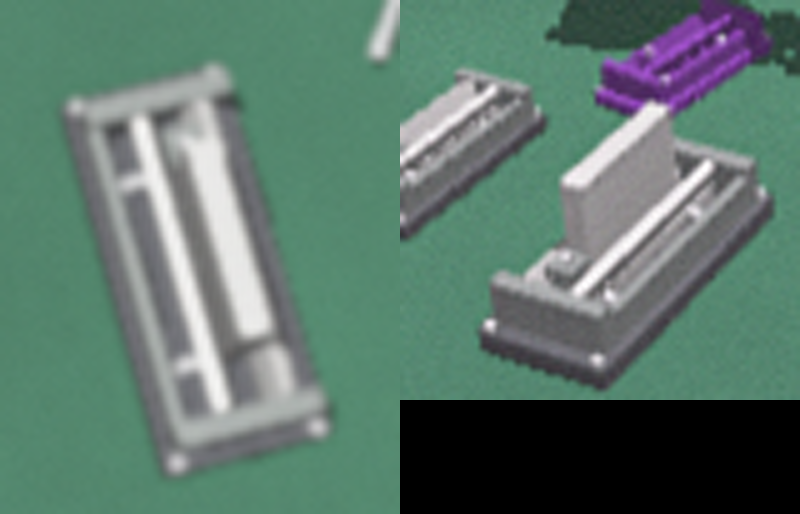

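The crop shows the plate level in the slot. Its top is at 79 mm after the 1.3 mm depth bias seen on the rack plates. Its end meets the stop block at crop (190,130), and it did not move back on release. Handing in.

```bash
python3 -c "
from workcell import arm
print(arm.finish_job())"
```

```text
the job is handed in; nothing more can be done
None
```

I handed the job in with the 12 mm plate (only this one was pinched, at 12.1 mm, after the camera ranked it middle of the three) pressed fully down in the large grey dock, slid 19 mm to its end stop and let go; no verdict came back.

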